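# Hook the template caddy out from under the shelf and stand the template up

## Robot

A 6-joint arm with a two-finger parallel gripper is mounted at the origin on the work surface. World frame = base frame: x ahead of the robot, y to its left, z up, the work surface at z = 0. Lengths are in m, angles in degrees, forces in N, time in s.
With the tool pointing down it reaches from about 0.25 to 0.725 m from the base axis. Payload 9.7 kg.
Tool frame: the origin (TCP) lies at the very end of the fingers, on their centre line; the grasp point (between the pads) lies 19 mm behind it; z points along the fingers, y is the line along which they close (so a half turn about z gives the same grasp; the last joint's range is limited). The gripper opens to 85 mm and grips with 20 to 120 N. Pads are 22 mm wide; open, the fingers measure 114 mm over their backs; the gripper's body (76 mm by 85 mm) begins 54 mm behind the grasp point. The pads swing forward as they close: fully open they stand 13 mm farther back than shut.
Start: joints at [64.744, 4.979, 10.078, 95.1, 0, 90], TCP at [0.235, 0.497, 0.231] pointing down, gripper open.
Joint ranges: [-179.16, 179.16], [-48.56, 103.87], [-65.8, 70.77], [-126.05, 130.52], [-82.76, 87.17], [-180, 180]. Speed limits (degrees/s): [127.2, 127.2, 147.25, 180, 180, 180].

## Interface

Orientations are given as [roll, pitch, yaw] about the fixed x, y, z axes, in that order (R = Rz(yaw) Ry(pitch) Rx(roll)).
In Python, from workcell import bot gives the robot as it stands.
- The arm moves only by the tool arm_command, never from a script. Its argument "series" is a list of rows, each a list of 4 numbers: the shift along the tool's x, y, z in m, then the turn about the tool's z in rad. A call has exactly 5 rows; each row is the pose to reach, as a shift and turn from the pose commanded when the call began, along the tool's axes at that moment; what a row does not reach only later rows make up. A row lasts 1/10 s, in which the tool goes at most 50 mm and 8.59 degrees, less where a joint would pass 70% of its speed; a pose out of reach is approached as far as the arm can. A call with a gripper value outside its range is refused whole. "hand" is the finger opening in m, from 0 to 0.0854, set as the call begins (left out, the last holds). The fingers move at their own pace and stop on an object; "grip_force" is the grip in N (left out, the last holds). Time passes only in rows, so rows that repeat a pose let the fingers close, or fill a call up. It gives the time, the measured TCP pose, the force, the opening and the grip force at its end, in the units of the state.
- bot.get_obs(): the state, without advancing time (a new reading comes with each control period).
- bot.camera(name): name is "scene" or "top" or "wrist"; returns a dict with "color" (420x560x3 uint8, blue, green, red), "camera_matrix" (3x3 intrinsics, pixels), "xyz" and "orientation" of the camera in the world; the wrist camera has in their place "T_tool_cam" (4x4, takes a point from camera to tool coordinates, whose origin is the TCP and whose axes are the flange's). Camera axes: x right, y up, looking along -z (the intrinsics and any distortion apply to the point x, -y, -z); pixel columns grow to the right and rows downward; lengths in m; the calibration is good to about 2 mm. A picture is of the moment at which its call begins: read the wrist's pose just before it. There is no depth.
- bot.job_done(): hands the job in; it is judged then, once.
Trained networks look in the newest picture that a camera, given by its name, has taken for a name from the list of things; names that differ only in an ending like _2 or _b are one class to them, and where a whole thing is asked for, a point or a joint stands for the part that bears it (a point fixed in the world has none). Each returns a list of dicts, best first, with "confidence" (0 to 1); they miss things now and then, are a little off and sometimes report something else, mostly with a low value. They report only what shows in the picture. A call takes as long as a camera call. They do not tell look-alikes from the thing itself.
- bot.find_in(camera, target): "location" ([column, row] in pixels, amid what is visible of it).
- bot.mark_of(camera, target): "location" ([column, row] in pixels: a listed point, or the origin of a listed thing).
The state is a dict: "time": time; "q": joint angles; "qd": joint speeds; "joint_efforts": joint torques, N m; "ee_pos": TCP position; "tcp_rot": TCP orientation; "wrist_force": force on the tool from outside, world axes, zero at the start; "torque": the same for the moment, N m; "opening": finger opening in m; "grasp_force": force on a finger pad.
Only numpy, scipy, OpenCV 4.12 (cv2) and the standard library are available. Lean on these libraries where they do the work, as an engineer would, in place of code of your own. Each camera call takes 0.05 s, during which the arm holds its last target. There are 200 camera calls.

## Task

Use the hooked rod to catch the ring on the caddy that is pushed back under the riser shelf, and pull the whole caddy out until it is clear of the shelf. Lay the rod down on the bench, unhooked, draw the template straight up out of the caddy, and stand it upright in the groove of the slotted block, fully down. Do not knock over or shove the jar or the screwdriver.

Things in the scene. Friction and masses are not known exactly. Their poses are not given: they have to be found in the camera images.
- shelf: Fixed plywood riser: board 260 mm deep (x), 320 wide (y), underside 120 and top 138 mm above the bench; closed back (inner face x = 242), gable at y = 140 to 158, one 30 mm post at x = 210 to 240, y = -128 to -158. Stock on its rear half, up to 230 mm high. Origin: on the bench below the middle of the board's front edge; x points in under it, so things are pulled out along -x.
- caddy: Loose wooden block 100 (x) x 74 (y) x 52 mm high, 0.3 to 0.55 kg, with one slot along x, 13 mm wide, floor 12 mm up, a 22 mm high stop at each end, holding the template upright. Starts under the shelf, roughly square to it. Origin: centre of the underside. Its front, the -x face, looks to the shelf's opening and carries the ring.
- eye (a point): Centre of the steel ring on the caddy's front: 78 mm ahead (-x) of the caddy's origin, 34 mm above the bench. The ring stands upright in the caddy's x-z plane, its hole runs along the caddy's y; hole 26 mm across, wire 6 mm, outside 38 mm; a shank joins it to the front face. Axes as the caddy's.
- rod: Loose hooked rod, 0.13 kg, lying level. Wooden handle 90 (x) x 24 x 26 mm high; origin below the handle's centre on its underside, +x runs to the hook. Steel shaft 10 mm thick, axis 13 mm up; wooden collar 24 wide, 26 high at x = 130 to 160. L hook, 9 mm bar, level, from (190, 0, 13) to its tip (183, 38, 13). Starts beside the caddy, handle under the shelf, collar and hook sticking out in front.
- hook_tip (a point): Centre of the hook's round end, on the rod at (183, 38, 13) mm.
- rod_mid (a point): A point on the shaft's axis, on the rod at (70, 0, 13) mm.
- template: Dark wooden plate, 80 mm long (x), 10 mm thick (y), 90 mm high (z), 0.07 kg, with a 36 x 24 mm window, its sill 40 mm up. Origin: centre of its lower edge. It stands in the caddy's slot, which hides its lowest 40 mm; its top edge is free.
- stand: Fixed wooden block 120 mm long (x), 61 mm wide, 50 mm high, with one groove along x, open at both ends, 17 mm wide, its floor 10 mm above the bench. Origin: centre of the underside. The template fits either way round.
- jar: Loose amber jar with a steel lid, 68 mm across, 85 mm high, a bystander. Origin: centre of the underside.
- driver: Loose screwdriver lying on the bench, a bystander, handle to its -x.
- hook_bend (a point): Where the shaft bends into the hook, on the rod at (190, 0, 13) mm.
Mind the look-alikes: they are no part of the job. What is shaped like the stand but blue is not meant.

How it is judged:
By the outcome, as a careful person would: the job done as asked, in the order asked, and still so for the second after the job is handed in, with the robot touching nothing.
It also fails if it takes over 72 s, if anything falls off the work surface, if the arm or the gripper's body presses on something with over 40 N, if the wrist force passes 120 N, or if a joint passes its speed limit or range.

## Working session

There is one attempt and no reset: what is moved stays moved. The work goes in short steps, Python scripts to look and compute and a tool call to move; the robot and the scene stay as the last step left them, time stands still between calls to the robot, and variables do not carry over. Pictures are saved under pics/ and viewed, at most 10 in all, crops included, and the job is handed in when it is done.

Besides the shell and the picture viewer there is one more tool, called after ">>>" as name([rows], argument=value, ...), one row to a line, values as JSON. arm_command: Moves the arm, as the interface text tells. Its arguments: {"type":"object","properties":{"series":{"type":"array"},"hand":{"type":"number"},"grip_force":{"type":"number"}},"required":["series"]}

```bash
mkdir -p pics; ls
cat > h.py <<'E'
import numpy as np, cv2
from scipy.spatial.transform import Rotation as R
from workcell import bot
def cam(n):
    o=bot.get_obs(); c=bot.camera(n); K=np.array(c["camera_matrix"])
    if n=="wrist":
        T=np.eye(4);T[:3,:3]=R.from_euler('xyz',o["tcp_rot"],degrees=True).as_matrix();T[:3,3]=o["ee_pos"]
        T=T@np.array(c["T_tool_cam"])
    else:
        T=np.eye(4);T[:3,3]=c["xyz"];ori=np.array(c["orientation"])
        T[:3,:3]=ori if ori.shape==(3,3) else R.from_euler('xyz',ori,degrees=True).as_matrix()
    return c["color"],K,T,c
def ray(K,T,px):
    d=np.linalg.inv(K)@np.array([px[0],px[1],1.]);d=np.array([d[0],-d[1],-d[2]])
    return T[:3,3],T[:3,:3]@d
def at_z(K,T,px,z):
    o,d=ray(K,T,px);return o+d*(z-o[2])/d[2]
def proj(K,T,p):
    q=T[:3,:3].T@(np.array(p)-T[:3,3]);u=K@np.array([q[0],-q[1],-q[2]]);return u[:2]/u[2]
E
python3 - <<'E'
from h import *
np.set_printoptions(precision=4,suppress=True)
for n in ("scene","top"):
    im,K,T,c=cam(n); cv2.imwrite(f"pics/{n}0.png",im); print(n,{k:v for k,v in c.items() if k!="color"})
    for t in ["shelf","caddy","eye","rod","hook_tip","rod_mid","hook_bend","template","stand","jar","driver"]:
        r=bot.mark_of(n,t)
        z={"eye":.034,"hook_tip":.013,"rod_mid":.013,"hook_bend":.013,"template":.012}.get(t,0)
        for x in r[:3]: print(t,round(x["confidence"],2),np.round(x["location"]),at_z(K,T,x["location"],z))
print(bot.get_obs())
E
```

```text
pics
scene {'camera_matrix': array([[411.356 ,   0.    , 278.8472],
       [  0.    , 411.356 , 214.2143],
       [  0.    ,   0.    ,   1.    ]]), 'xyz': array([0.7463, 0.3267, 1.2906]), 'orientation': array([ 24.1668,  -0.1   , 154.7715])}
shelf 0.93 [319. 309.] [0.5219 0.1501 0.    ]
eye 0.68 [223. 180.] [ 0.6236 -0.3815  0.034 ]
hook_tip 0.57 [266. 297.] [0.656 0.049 0.013]
hook_bend 0.61 [279. 289.] [0.6106 0.0428 0.013 ]
stand 0.95 [238. 143.] [ 0.5098 -0.5226  0.    ]
stand 0.95 [352. 255.] [0.3418 0.0389 0.    ]
stand 0.74 [303. 157.] [ 0.3187 -0.3683  0.    ]
jar 0.82 [223. 178.] [ 0.6184 -0.4101 -0.    ]
driver 0.75 [308. 209.] [ 0.3962 -0.1705  0.    ]
driver 0.35 [318. 313.] [0.5317 0.1601 0.    ]
top {'camera_matrix': array([[534.2306,   0.    , 266.9742],
       [  0.    , 534.2306, 204.9849],
       [  0.    ,   0.    ,   1.    ]]), 'xyz': array([ 0.2388, -0.1463,  1.457 ]), 'orientation': array([ 11.4538,  -0.3306, -88.826 ])}
shelf 0.69 [160. 206.] [0.5251 0.1479 0.    ]
eye 0.35 [271. 255.] [ 0.3908 -0.1627  0.034 ]
hook_tip 0.75 [195. 162.] [0.6508 0.0566 0.013 ]
r
[... 276 characters left out ...]
 [ 0.4842 -0.3481  0.    ]
stand 0.77 [342. 287.] [ 0.3117 -0.3559  0.    ]
stand 0.77 [196. 269.] [0.3538 0.0393 0.    ]
jar 0.86 [355. 179.] [ 0.6146 -0.3956  0.    ]
driver 0.94 [271. 258.] [ 0.3865 -0.1621  0.    ]
{'time': 1.2, 'q': array([64.7459,  4.9792, 10.079 , 95.1006,  0.0008, 89.9988]), 'qd': array([-0.0058, -0.0979, -0.0307,  0.0185, -0.0363,  0.0527]), 'joint_efforts': array([  0.0016, -52.0103,  46.4859,   0.0018,   0.0001,  -0.    ]), 'ee_pos': array([0.2346, 0.4974, 0.2313]), 'tcp_rot': array([-179.9993,   -0.0008,  154.7471]), 'wrist_force': array([ 0.5949,  0.3371, -0.2751]), 'torque': array([ 0.0161, -0.0082,  0.0563]), 'grasp_force': 0.0, 'opening': 0.08528751700770103}
```

View pics/scene0.png

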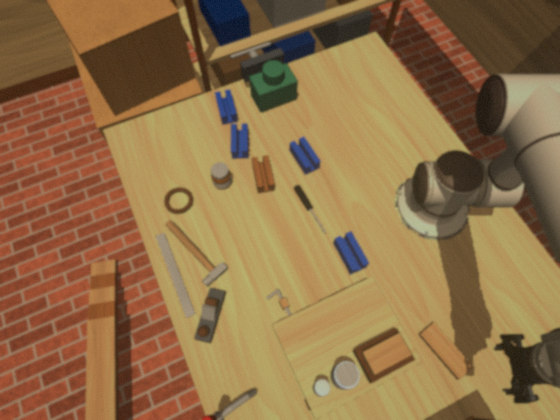

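View pics/top0.png

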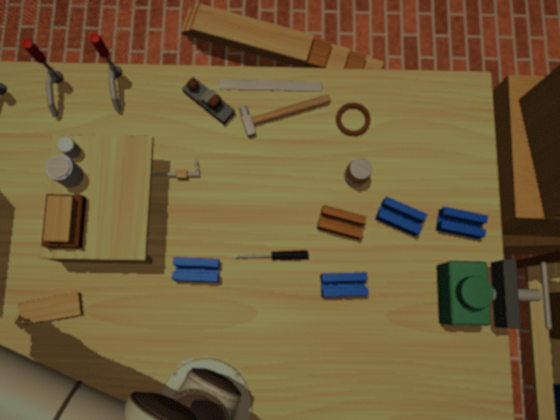

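The scene shows the shelf with its opening toward world -y, and the collar and hook sticking out at (182,174) to (197,163) in the top view. The only brown block, and so the real stand, is at (342,222) in that view. The jar is at (360,171), the driver at (271,256), and the caddy is hidden.

```bash
cat >> h.py <<'E'
np.set_printoptions(precision=4,suppress=True)
def go(x,y,z,yaw):
    o=bot.get_obs();r=R.from_euler('xyz',o["tcp_rot"],degrees=True)
    d=r.as_matrix().T@(np.array([x,y,z])-o["ee_pos"]);t=-((yaw-o["tcp_rot"][2]+180)%360-180)
    print("move",np.round(d,4),"turn",round(np.radians(t),3),"| at",o["ee_pos"],o["tcp_rot"],"q",o["q"],"t",o["time"])
E
python3 - <<'E'
from h import *
im,K,T,c=cam("top")
for p in [(153,135),(150,262),(52,136),(41,259)]: print(at_z(K,T,p,.138))
print("stand top corners")
for p in [(326,206),(366,213),(360,239),(319,231)]: print(at_z(K,T,p,.05))
im,K,T,c=cam("wrist"); print(c["T_tool_cam"],K)
go(.235,.497,.38,90);go(.57,-.07,.38,90)
E
```

```text
[0.6843 0.1498 0.138 ]
[0.3566 0.1366 0.138 ]
[0.6757 0.4099 0.138 ]
[0.3584 0.4051 0.138 ]
stand top corners
[ 0.5246 -0.3073  0.05  ]
[ 0.5078 -0.4146  0.05  ]
[ 0.4372 -0.3975  0.05  ]
[ 0.4563 -0.2885  0.05  ]
[[-0.0008  0.9582  0.286   0.0743]
 [ 1.      0.0008  0.0001 -0.0003]
 [-0.0002  0.286  -0.9582 -0.1426]
 [ 0.      0.      0.      1.    ]] [[333.5164   0.     276.5403]
 [  0.     333.5164 206.5498]
 [  0.       0.       1.    ]]
move [-0.0005 -0.0002 -0.1487] turn 1.13 | at [0.2347 0.4974 0.2313] [-179.9994    0.      154.7406] q [64.7409  4.9781 10.0767 95.0992 -0.     90.0004] t 1.3
move [-0.5454 -0.3701 -0.1487] turn 1.13 | at [0.2347 0.4974 0.2313] [-179.9994    0.      154.7406] q [64.7409  4.9781 10.0767 95.0992 -0.     90.0004] t 1.3
```

>>> arm_command([
  [0, 0, -0.05, 0.13],
  [0, 0, -0.1, 0.26],
  [0, 0, -0.15, 0.39],
  [0, 0, -0.15, 0.52],
  [0, 0, -0.15, 0.65],
])

```text
time: 1.8
ee_pos: [0.235, 0.4981, 0.3834]
tcp_rot: [179.8, -0.1, 117.2]
wrist_force: [-0.3, -0.0, -1.4]
opening: 0.0854
grasp_force: 0.0
```

>>> arm_command([
  [-0.049, 0.005, 0, 0.1],
  [-0.098, 0.009, 0, 0.2],
  [-0.147, 0.014, 0, 0.3],
  [-0.196, 0.018, 0, 0.4],
  [-0.245, 0.023, 0, 0.48],
])

```text
time: 2.3
ee_pos: [0.3687, 0.289, 0.3815]
tcp_rot: [180.0, -0.0, 89.8]
wrist_force: [0.5, 0.8, 0.6]
opening: 0.0853
grasp_force: 0.0
```

>>> arm_command([
  [-0.036, 0.028, 0, 0],
  [-0.072, 0.056, 0, 0],
  [-0.108, 0.084, 0, 0],
  [-0.144, 0.112, 0, 0],
  [-0.18, 0.14, 0, 0],
])

```text
time: 2.8
ee_pos: [0.509, 0.1089, 0.3815]
tcp_rot: [180.0, -0.0, 90.0]
wrist_force: [0.5, 0.7, 0.3]
opening: 0.0855
grasp_force: 0.0
```

>>> arm_command([
  [-0.032, 0.025, 0, 0],
  [-0.064, 0.05, 0, 0],
  [-0.096, 0.075, 0, 0],
  [-0.127, 0.099, 0, 0],
  [-0.127, 0.099, 0, 0],
])

```text
time: 3.3
ee_pos: [0.6096, -0.0198, 0.3783]
tcp_rot: [-179.8, 0.0, 89.8]
wrist_force: [-0.7, -0.3, -1.8]
opening: 0.0852
grasp_force: 0.0
```

Run:
```python
from h import *
im,K,T,c=cam("wrist"); cv2.imwrite("pics/w1.png",im)
for t in ["eye","rod","hook_tip","rod_mid","hook_bend"]:
    for x in bot.mark_of("wrist",t)[:2]: print(t,round(x["confidence"],2),np.round(x["location"]),at_z(K,T,x["location"],.034 if t=="eye" else .013))
go(.609,.085,.2,90)
```

```text
hook_tip 0.86 [307. 109.] [0.6517 0.05   0.013 ]
rod_mid 0.84 [279.  19.] [0.6105 0.1674 0.013 ]
hook_bend 0.62 [281. 107.] [0.6141 0.0535 0.013 ]
move [0.1003 0.0023 0.1822] turn 0.001 | at [ 0.6066 -0.0153  0.3822] [179.9341  -0.0043  90.0686] q [ -1.4514  21.9327  48.1753 116.1768   0.0061  88.4801] t 3.6
```

View pics/w1.png

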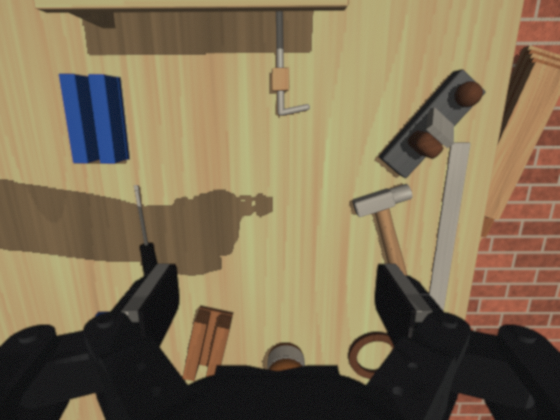

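The wrist picture shows the collar at (280,79), the hook bend at (281,107) and the tip at (307,109). I'll flip the wrist so the camera stays clear of the shelf, then grip the collar.

>>> arm_command([
  [0, 0, 0, -0.14],
  [0, 0, 0, -0.28],
  [0, 0, 0, -0.42],
  [0, 0, 0, -0.56],
  [0, 0, 0, -0.7],
])

```text
time: 4.1
ee_pos: [0.6066, -0.0153, 0.3822]
tcp_rot: [179.9, 0.1, 130.5]
wrist_force: [1.0, -0.4, 0.2]
opening: 0.0854
grasp_force: 0.0
```

>>> arm_command([
  [0, 0, 0, -0.14],
  [0, 0, 0, -0.28],
  [0, 0, 0, -0.42],
  [0, 0, 0, -0.56],
  [0, 0, 0, -0.7],
])

```text
time: 4.6
ee_pos: [0.6066, -0.0153, 0.3822]
tcp_rot: [180.0, 0.1, 170.6]
wrist_force: [-0.3, -0.3, -0.4]
opening: 0.0851
grasp_force: 0.0
```

>>> arm_command([
  [0, 0, 0, -0.14],
  [0, 0, 0, -0.28],
  [0, 0, 0, -0.42],
  [0, 0, 0, -0.56],
  [0, 0, 0, -0.7],
])

```text
time: 5.1
ee_pos: [0.6066, -0.0153, 0.3822]
tcp_rot: [-180.0, 0.1, -149.3]
wrist_force: [0.2, -1.1, 0.0]
opening: 0.0853
grasp_force: 0.0
```

>>> arm_command([
  [0, 0, 0, -0.14],
  [0, 0, 0, -0.28],
  [0, 0, 0, -0.42],
  [0, 0, 0, -0.56],
  [0, 0, 0, -0.7],
])

```text
time: 5.6
ee_pos: [0.6066, -0.0153, 0.3822]
tcp_rot: [-179.9, 0.0, -109.2]
wrist_force: [-1.1, -0.4, -0.5]
opening: 0.0853
grasp_force: 0.0
```

>>> arm_command([
  [0, 0, 0.04, -0.14],
  [0, 0, 0.08, -0.28],
  [0, 0, 0.1, -0.34],
  [0, 0, 0.1, -0.34],
  [0, 0, 0.1, -0.34],
])

```text
time: 6.1
ee_pos: [0.6068, -0.0156, 0.2828]
tcp_rot: [-179.9, -0.0, -90.2]
wrist_force: [0.4, 0.2, 0.4]
opening: 0.0853
grasp_force: 0.0
```

Run:
```python
from h import *
im,K,T,c=cam("wrist"); cv2.imwrite("pics/w2.png",im)
for t in ["eye","caddy","template","hook_tip","rod_mid","hook_bend"]:
    for x in bot.mark_of("wrist",t)[:2]: print(t,round(x["confidence"],2),np.round(x["location"]),at_z(K,T,x["location"],.034 if t=="eye" else .013))
go(.612,.084,.1,-90)
```

```text
eye 0.58 [354. 327.] [0.5004 0.2022 0.034 ]
hook_tip 0.88 [240. 219.] [0.6541 0.0516 0.013 ]
rod_mid 0.95 [274. 298.] [0.6096 0.1699 0.013 ]
rod_mid 0.6 [358. 330.] [0.4878 0.2226 0.013 ]
hook_bend 0.7 [274. 213.] [0.6086 0.0438 0.013 ]
hook_bend 0.24 [237. 220.] [0.6573 0.0527 0.013 ]
move [-0.1003 -0.0041  0.182 ] turn -0.002 | at [ 0.6075 -0.0163  0.282 ] [-179.9364   -0.0026  -90.1136] q [ -1.5329  14.8835  27.1279 102.1807  -0.001  -91.4193] t 6.45
```

View pics/w2.png

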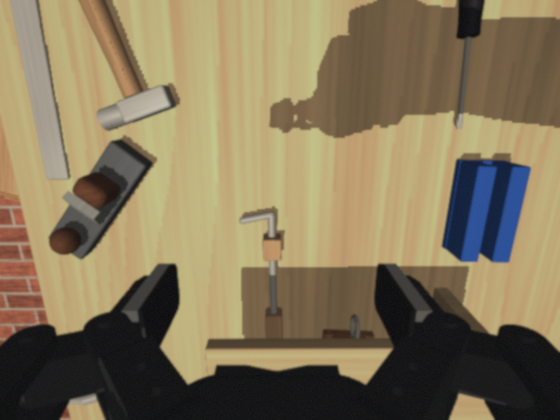

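The ring shows at (354,327) against the caddy front, so the eye is near (0.500, 0.202). The collar is at (272,246).

>>> arm_command([
  [-0.025, 0, 0.04, 0],
  [-0.05, -0.001, 0.08, 0],
  [-0.075, -0.002, 0.12, 0],
  [-0.1, -0.002, 0.16, 0],
  [-0.1, -0.002, 0.2, 0],
])

```text
time: 6.95
ee_pos: [0.6093, 0.0863, 0.0799]
tcp_rot: [-180.0, 0.0, -90.0]
wrist_force: [0.6, -0.0, -0.5]
opening: 0.0854
grasp_force: 0.0
```

>>> arm_command([
  [0, 0, 0.03, 0],
  [0, 0, 0.055, 0],
  [0, 0, 0.07, 0],
  [0, 0, 0.077, 0],
  [0, 0, 0.077, 0],
])

```text
time: 7.45
ee_pos: [0.6093, 0.0836, 0.0041]
tcp_rot: [180.0, -0.0, -90.1]
wrist_force: [0.4, -0.2, -0.1]
opening: 0.0856
grasp_force: 0.0
```

>>> arm_command([
  [0, 0, 0, 0],
  [0, 0, 0, 0],
  [0, 0, 0, 0],
  [0, 0, 0, 0],
  [0, 0, 0, 0],
], hand=0.01, grip_force=50)

```text
time: 7.95
ee_pos: [0.6098, 0.0838, 0.0051]
tcp_rot: [-179.9, 0.0, -90.1]
wrist_force: [0.5, -0.2, 8.0]
opening: 0.023
grasp_force: 50.5
```

>>> arm_command([
  [0, 0, -0.01, 0],
  [0.01, 0, -0.02, 0],
  [0.03, 0, -0.025, 0],
  [0.055, 0, -0.025, 0],
  [0.08, 0, -0.025, 0],
])

```text
time: 8.45
ee_pos: [0.6094, 0.0024, 0.0305]
tcp_rot: [-179.9, -0.0, -90.1]
wrist_force: [0.3, -0.0, -1.4]
opening: 0.0231
grasp_force: 49.3
```

>>> arm_command([
  [0.025, 0, 0, 0],
  [0.05, 0, 0, 0],
  [0.075, 0, 0, 0],
  [0.1, 0, 0, 0],
  [0.12, 0, -0.02, 0],
])

```text
time: 8.95
ee_pos: [0.6072, -0.1181, 0.0476]
tcp_rot: [179.8, 0.0, -90.1]
wrist_force: [-1.0, -0.0, -1.4]
opening: 0.023
grasp_force: 49.3
```

>>> arm_command([
  [0, 0, -0.04, 0],
  [0, 0, -0.08, 0],
  [0, 0, -0.11, 0.1],
  [0, 0, -0.11, 0.2],
  [0, 0, -0.11, 0.34],
])

```text
time: 9.45
ee_pos: [0.6094, -0.1171, 0.1617]
tcp_rot: [-179.8, 0.0, -109.8]
wrist_force: [-0.3, 0.6, -1.0]
opening: 0.023
grasp_force: 49.2
```

>>> arm_command([
  [0, 0, 0, 0.14],
  [0, 0, 0, 0.28],
  [0, 0, 0, 0.42],
  [0, 0, 0, 0.56],
  [0, 0, 0, 0.7],
])

```text
time: 9.95
ee_pos: [0.6087, -0.1169, 0.1601]
tcp_rot: [-180.0, 0.0, -150.0]
wrist_force: [-0.6, -0.1, -0.4]
opening: 0.0232
grasp_force: 49.3
```

>>> arm_command([
  [0, 0, 0, 0.14],
  [0, 0, 0, 0.28],
  [0, 0, 0, 0.42],
  [0, 0, 0, 0.56],
  [0, 0, 0, 0.7],
])

```text
time: 10.45
ee_pos: [0.6087, -0.1169, 0.1601]
tcp_rot: [-180.0, 0.0, 169.9]
wrist_force: [0.6, 0.3, -1.7]
opening: 0.0233
grasp_force: 49.3
```

>>> arm_command([
  [0, 0, 0, 0.14],
  [0, 0, 0, 0.28],
  [0, 0, 0, 0.42],
  [0, 0, 0, 0.56],
  [0, 0, 0, 0.7],
])

```text
time: 10.95
ee_pos: [0.6087, -0.1169, 0.1601]
tcp_rot: [180.0, 0.0, 129.8]
wrist_force: [0.2, 0.0, -1.0]
opening: 0.0234
grasp_force: 49.3
```

>>> arm_command([
  [0, 0, 0, 0.14],
  [0, 0, 0, 0.28],
  [0, 0, 0, 0.42],
  [0, 0, 0, 0.56],
  [0, 0, 0, 0.7],
])

```text
time: 11.45
ee_pos: [0.6088, -0.1169, 0.1602]
tcp_rot: [180.0, -0.0, 89.7]
wrist_force: [-0.2, -0.2, -1.6]
opening: 0.0231
grasp_force: 49.3
```

Run:
```python
from h import *
for n in ("top","wrist"):
    im,K,T,c=cam(n); cv2.imwrite(f"pics/{n}3.png",im)
    for t in ["hook_tip","rod_mid","hook_bend","rod"]:
        for x in bot.mark_of(n,t)[:2]: print(n,t,round(x["confidence"],2),np.round(x["location"]),at_z(K,T,x["location"],.155))
go(.58,-.11,.005,90)
```

```text
top hook_tip 0.35 [161. 207.] [0.4921 0.1142 0.155 ]
top hook_tip 0.27 [316. 163.] [ 0.6129 -0.2704  0.155 ]
top rod_mid 0.75 [288. 163.] [ 0.6113 -0.1986  0.155 ]
top rod 0.89 [316. 168.] [ 0.6014 -0.2709  0.155 ]
top rod 0.26 [353. 176.] [ 0.5826 -0.3626  0.155 ]
wrist hook_tip 0.88 [186. 210.] [ 0.5655 -0.0892  0.155 ]
wrist hook_bend 0.83 [277. 192.] [ 0.6076 -0.0805  0.155 ]
move [ 0.0064 -0.029   0.1543] turn 0.001 | at [ 0.609  -0.1163  0.1593] [-179.9973   -0.       90.0614] q [-10.8134  13.8244  12.1223  88.3006  -0.0005  79.1253] t 11.95
```

>>> arm_command([
  [0.006, -0.015, 0.04, 0],
  [0.006, -0.029, 0.08, 0],
  [0.006, -0.029, 0.12, 0],
  [0.006, -0.029, 0.147, 0],
  [0.006, -0.029, 0.153, 0],
])

```text
time: 12.45
ee_pos: [0.5784, -0.1099, 0.0046]
tcp_rot: [-179.8, -0.0, 90.0]
wrist_force: [-19.6, 4.3, 34.5]
opening: 0.0226
grasp_force: 54.6
```

>>> arm_command([
  [0, 0, 0, 0],
  [0, 0, 0, 0],
  [0, 0, 0, 0],
  [0, 0, -0.02, 0],
  [0, 0, -0.05, 0],
], hand=0.08)

```text
time: 12.95
ee_pos: [0.5791, -0.1101, 0.0556]
tcp_rot: [-179.8, -0.0, 90.0]
wrist_force: [0.2, -0.0, 0.1]
opening: 0.0796
grasp_force: 0.0
```

>>> arm_command([
  [0, 0, -0.05, -0.14],
  [0, 0, -0.1, -0.28],
  [0, 0, -0.1, -0.42],
  [0, 0, -0.1, -0.56],
  [0, 0, -0.1, -0.7],
])

```text
time: 13.45
ee_pos: [0.5805, -0.1104, 0.1574]
tcp_rot: [179.9, 0.1, 130.4]
wrist_force: [0.2, 0.1, -1.3]
opening: 0.0797
grasp_force: 0.0
```

>>> arm_command([
  [0, 0, 0, -0.14],
  [0, 0, 0, -0.28],
  [0, 0, 0, -0.42],
  [0, 0, 0, -0.56],
  [0, 0, 0, -0.7],
])

```text
time: 13.95
ee_pos: [0.5803, -0.1103, 0.1569]
tcp_rot: [-180.0, 0.1, 170.6]
wrist_force: [-0.4, -0.1, -0.1]
opening: 0.0799
grasp_force: 0.0
```

>>> arm_command([
  [0, 0, 0, -0.14],
  [0, 0, 0, -0.28],
  [0, 0, 0, -0.42],
  [0, 0, 0, -0.56],
  [0, 0, 0, -0.7],
])

```text
time: 14.45
ee_pos: [0.5803, -0.1103, 0.1569]
tcp_rot: [-180.0, 0.0, -149.3]
wrist_force: [0.6, -0.1, -0.8]
opening: 0.0796
grasp_force: 0.0
```

>>> arm_command([
  [0, 0, 0, -0.14],
  [0, 0, 0, -0.28],
  [0, 0, 0, -0.42],
  [0, 0, 0, -0.56],
  [0, 0, 0, -0.7],
])

```text
time: 14.95
ee_pos: [0.5803, -0.1103, 0.1569]
tcp_rot: [-180.0, 0.0, -109.2]
wrist_force: [-0.7, -0.3, -0.4]
opening: 0.0803
grasp_force: 0.0
```

>>> arm_command([
  [0, 0, 0, -0.14],
  [0, 0, 0, -0.28],
  [0, 0, 0, -0.34],
  [0, 0, 0, -0.34],
  [0, 0, 0, -0.34],
])

```text
time: 15.45
ee_pos: [0.5802, -0.1103, 0.1567]
tcp_rot: [-180.0, -0.0, -90.2]
wrist_force: [0.3, -0.2, 0.6]
opening: 0.0798
grasp_force: 0.0
```

Run:
```python
from h import *
for n in ("top","wrist"):
    im,K,T,c=cam(n); cv2.imwrite(f"pics/{n}4.png",im)
    for t in ["hook_tip","rod_mid","hook_bend","rod"]:
        for x in bot.mark_of(n,t)[:2]: print(n,t,round(x["confidence"],2),np.round(x["location"]),at_z(K,T,x["location"],.013))
go(.58,-.25,.1,-90)
```

```text
top rod_mid 0.93 [282. 190.] [ 0.5742 -0.1906  0.013 ]
top rod 0.94 [308. 189.] [ 0.5781 -0.2619  0.013 ]
wrist hook_tip 0.6 [320. 225.] [ 0.5392 -0.0797  0.013 ]
wrist rod_mid 0.57 [279.  97.] [ 0.5765 -0.1907  0.013 ]
wrist hook_bend 0.69 [279. 232.] [ 0.5765 -0.073   0.013 ]
wrist rod 0.58 [273.   3.] [ 0.5806 -0.2579  0.013 ]
move [ 0.1397 -0.0002  0.0563] turn -0.002 | at [ 0.58   -0.1103  0.1563] [179.9971   0.0025 -90.1039] q [ -10.764     9.6616    6.9399   87.2816    0.002  -100.6601] t 15.95
```

>>> arm_command([
  [0.045, 0.001, 0, 0],
  [0.09, 0.001, 0.01, 0],
  [0.13, 0.001, 0.03, 0],
  [0.145, 0.001, 0.07, 0],
  [0.145, 0.001, 0.11, 0],
])

```text
time: 16.45
ee_pos: [0.5788, -0.258, 0.0454]
tcp_rot: [-179.9, -0.1, -90.3]
wrist_force: [0.5, 1.1, 0.3]
opening: 0.0799
grasp_force: 0.0
```

>>> arm_command([
  [0, 0, 0.025, 0],
  [0, 0, 0.04, 0],
  [0, 0, 0.04, 0],
  [0, 0, 0.04, 0],
  [0, 0, 0.04, 0],
])

```text
time: 16.95
ee_pos: [0.58, -0.2556, 0.0084]
tcp_rot: [-179.8, -0.1, -90.1]
wrist_force: [-0.3, -0.6, -0.7]
opening: 0.0798
grasp_force: 0.0
```

>>> arm_command([
  [0, 0, 0, 0],
  [0, 0, 0, 0],
  [0, 0, 0, 0],
  [0, 0, 0, 0],
  [0, 0, -0.005, 0],
], hand=0.01, grip_force=80)

```text
time: 17.45
ee_pos: [0.5785, -0.2551, 0.011]
tcp_rot: [180.0, 0.0, -90.1]
wrist_force: [-1.0, -0.3, -1.2]
opening: 0.022
grasp_force: 80.3
```

>>> arm_command([
  [0, 0, -0.01, 0],
  [0, 0, -0.022, 0],
  [-0.02, 0, -0.022, 0],
  [-0.06, 0, -0.022, 0],
  [-0.1, 0, -0.022, 0],
])

```text
time: 17.95
ee_pos: [0.5788, -0.1539, 0.0337]
tcp_rot: [-180.0, 0.0, -90.2]
wrist_force: [0.2, 0.5, -1.5]
opening: 0.0219
grasp_force: 80.5
```

Run:
```python
from h import *
for n in ("top","wrist"):
    im,K,T,c=cam(n); cv2.imwrite(f"pics/{n}5.png",im)
    for t in ["hook_tip","rod_mid","hook_bend","eye"]:
        for x in bot.mark_of(n,t)[:2]: print(n,t,round(x["confidence"],2),np.round(x["location"]),at_z(K,T,x["location"],.035))
go(.58,-.25,.1,-90)
```

```text
top hook_tip 0.79 [202. 196.] [0.5481 0.0288 0.035 ]
top rod_mid 0.71 [270. 185.] [ 0.583  -0.1558  0.035 ]
top hook_bend 0.73 [199. 185.] [0.5793 0.0373 0.035 ]
top hook_bend 0.37 [272. 186.] [ 0.5811 -0.1615  0.035 ]
move [ 0.0939 -0.0014 -0.0668] turn -0.003 | at [ 0.5789 -0.1561  0.0332] [179.994   -0.0018 -90.1629] q [ -15.0877   12.4814   -3.4455   74.0785   -0.0033 -104.9248] t 18.45
```

Run:
```python
from h import *
im=cv2.imread("pics/w2.png")[195:355,225:395]; cv2.imwrite("pics/c2.png",cv2.resize(im,None,fx=3.6,fy=3.6,interpolation=cv2.INTER_CUBIC))
```

```text
(no output)
```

View pics/c2.png

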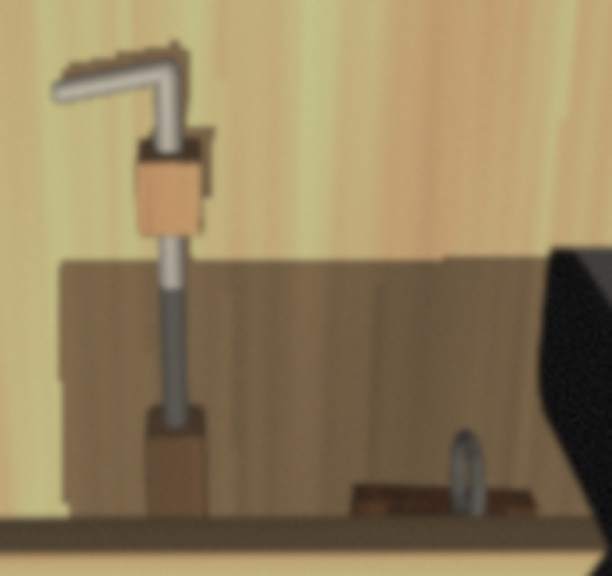

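Run:
```python
from h import *
from scipy.optimize import brentq
K=np.array([[333.5164,0,276.5403],[0,333.5164,206.5498],[0,0,1]])
Tt=np.array([[-.0008,.9582,.286,.0743],[1,.0008,.0001,-.0003],[-.0002,.286,-.9582,-.1426],[0,0,0,1]])
for pos,rot in (([.6075,-.0163,.282],[-179.9364,-.0026,-90.1136]),([.6068,-.0156,.2828],[-179.9,0,-90.2])):
    T=np.eye(4);T[:3,:3]=R.from_euler('xyz',rot,degrees=True).as_matrix();T[:3,3]=pos;T=T@Tt
    px=lambda u,v:(u/3.6+225,v/3.6+195)
    for u,v in ((352,487),(535,491)): print("caddy foot",at_z(K,T,px(u,v),0))
    print("collar",at_z(K,T,px(170,160),.026),at_z(K,T,px(170,237),.026),"bend",at_z(K,T,px(170,68),.013),"tip",at_z(K,T,px(62,92),.013))
    print("handle front bottom",at_z(K,T,px(175,430),.026),at_z(K,T,px(175,408),0.0))
    a=np.linspace(0,2*np.pi,200)
    f=lambda y:min(proj(K,T,[.5,y+.019*np.cos(t),.034+.019*np.sin(t)])[1] for t in a)-(428/3.6+195)
    y=brentq(f,.15,.25);print("eye y",y, "x",at_z(K,T,px(467,475),.034))
    print("edge z.12",at_z(K,T,px(300,519),.12))
```

```text
caddy foot [0.5397 0.2292 0.    ]
caddy foot [0.4637 0.2313 0.    ]
collar [0.6139 0.0725 0.026 ] [0.6141 0.1026 0.026 ] bend [0.6139 0.0422 0.013 ] tip [0.6531 0.0512 0.013 ]
handle front bottom [0.6127 0.1838 0.026 ] [0.613  0.1914 0.    ]
eye y 0.20069513390808538 x [0.5016 0.1983 0.034 ]
edge z.12 [0.5741 0.15   0.12  ]
caddy foot [0.5395 0.2306 0.    ]
caddy foot [0.4633 0.2328 0.    ]
collar [0.6135 0.0735 0.026 ] [0.6137 0.1037 0.026 ] bend [0.6134 0.0431 0.013 ] tip [0.6527 0.0521 0.013 ]
handle front bottom [0.6125 0.1851 0.026 ] [0.6128 0.1926 0.    ]
eye y 0.2020757087623067 x [0.5012 0.1997 0.034 ]
edge z.12 [0.5736 0.1514 0.12  ]
```

The crop shows the ring edge-on at about (354,327) with its front end at row 314. The caddy foot width works out to 76 mm, which checks against 74. The eye is near (0.499, 0.203).

>>> arm_command([
  [-0.04, 0, 0, 0],
  [-0.08, 0, 0, 0],
  [-0.12, 0, 0.004, 0],
  [-0.15, 0, 0.004, 0],
  [-0.17, 0, 0.004, 0],
])

```text
time: 18.95
ee_pos: [0.5791, 0.0162, 0.0291]
tcp_rot: [180.0, 0.0, -90.1]
wrist_force: [0.4, 0.5, -1.4]
opening: 0.0221
grasp_force: 80.5
```

>>> arm_command([
  [-0.01, 0, 0, 0],
  [-0.01, 0.01, 0, 0],
  [-0.01, 0.02, 0, 0],
  [-0.01, 0.03, 0, 0],
  [-0.01, 0.03, 0, 0],
])

```text
time: 19.45
ee_pos: [0.5478, 0.0239, 0.0294]
tcp_rot: [180.0, -0.0, -90.2]
wrist_force: [1.2, 0.0, -1.6]
opening: 0.022
grasp_force: 80.5
```

>>> arm_command([
  [0, 0.008, 0, 0],
  [0, 0.016, 0, 0],
  [0, 0.024, 0, 0],
  [0, 0.032, 0, 0],
  [0, 0.036, 0, 0],
])

```text
time: 19.95
ee_pos: [0.5124, 0.0249, 0.0293]
tcp_rot: [180.0, 0.0, -90.1]
wrist_force: [-0.2, 0.0, -1.3]
opening: 0.0223
grasp_force: 80.5
```

>>> arm_command([
  [0.005, 0, 0, 0],
  [0.01, 0, 0, 0],
  [0.015, 0, 0, 0],
  [0.02, 0, 0, 0],
  [0.025, 0, 0, 0],
])

```text
time: 20.45
ee_pos: [0.5134, -0.0005, 0.0292]
tcp_rot: [180.0, 0.0, -90.1]
wrist_force: [-0.6, 3.8, -1.0]
opening: 0.0225
grasp_force: 80.5
```

>>> arm_command([
  [0.012, 0, 0, 0],
  [0.024, 0, 0, 0],
  [0.036, 0, 0, 0],
  [0.048, 0, 0, 0],
  [0.06, 0, 0, 0],
])

```text
time: 20.95
ee_pos: [0.513, -0.0613, 0.0292]
tcp_rot: [180.0, 0.0, -90.1]
wrist_force: [0.1, 2.2, -1.7]
opening: 0.0226
grasp_force: 80.5
```

>>> arm_command([
  [0.014, 0, 0, 0],
  [0.028, 0, 0, 0],
  [0.042, 0, 0, 0],
  [0.056, 0, 0, 0],
  [0.07, 0, 0, 0],
])

```text
time: 21.45
ee_pos: [0.5129, -0.1314, 0.0292]
tcp_rot: [180.0, -0.0, -90.1]
wrist_force: [-0.4, 2.4, -0.6]
opening: 0.0226
grasp_force: 80.5
```

>>> arm_command([
  [0.014, 0, 0, 0],
  [0.028, 0, 0, 0],
  [0.042, 0, 0, 0],
  [0.056, 0, 0, 0],
  [0.07, 0, 0, 0],
])

```text
time: 21.95
ee_pos: [0.5128, -0.2013, 0.0292]
tcp_rot: [180.0, 0.0, -90.1]
wrist_force: [1.4, 3.4, -1.0]
opening: 0.0222
grasp_force: 80.5
```

Run:
```python
from h import *
im,K,T,c=cam("top"); cv2.imwrite("pics/top6.png",cv2.resize(im[90:290,100:400],None,fx=2.6,fy=2.6))
for t,z in [("hook_tip",.035),("hook_bend",.035),("eye",.034),("caddy",0),("template",.012),("stand",0),("rod",.02)]:
    for x in bot.mark_of("top",t)[:2]: print(t,round(x["confidence"],2),np.round(x["location"]),at_z(K,T,x["location"],z))
```

```text
hook_tip 0.66 [219. 220.] [ 0.4831 -0.0192  0.035 ]
eye 0.95 [216. 217.] [ 0.4911 -0.0115  0.034 ]
caddy 0.9 [188. 215.] [0.501  0.0708 0.    ]
template 0.53 [190. 214.] [0.5013 0.0609 0.012 ]
template 0.48 [337. 224.] [ 0.4832 -0.3409  0.012 ]
stand 0.87 [197. 272.] [0.3454 0.0365 0.    ]
stand 0.73 [219. 209.] [ 0.519  -0.0146  0.    ]
```

View pics/top6.png

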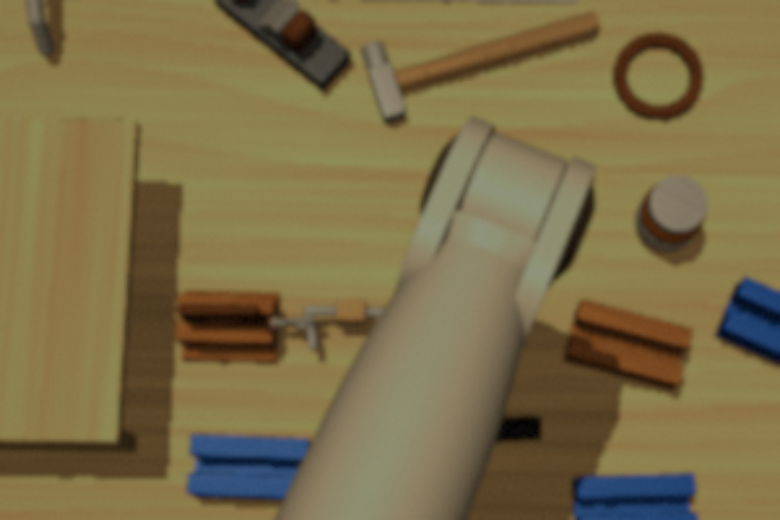

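The caddy is out, occupying crop (178-280, 293-360) with the ring hooked. I'll pull a little farther for margin, then unhook and lay the rod down.

>>> arm_command([
  [0.006, 0, 0, 0],
  [0.012, 0, 0, 0],
  [0.012, 0, 0, 0],
  [0.006, 0, 0, 0],
  [0.003, 0, 0, 0],
])

```text
time: 22.85
ee_pos: [0.5129, -0.2029, 0.0293]
tcp_rot: [180.0, -0.0, -90.1]
wrist_force: [0.0, 0.9, -1.6]
opening: 0.0224
grasp_force: 80.5
```

>>> arm_command([
  [0, -0.01, 0, 0],
  [0, -0.02, 0, 0],
  [0, -0.03, 0, 0],
  [0, -0.04, 0, 0],
  [0, -0.05, 0, 0],
])

```text
time: 23.35
ee_pos: [0.5639, -0.2033, 0.0291]
tcp_rot: [180.0, 0.0, -90.1]
wrist_force: [-0.3, -0.5, -0.5]
opening: 0.0224
grasp_force: 80.5
```

>>> arm_command([
  [0, -0.02, 0, 0],
  [0, -0.035, 0.008, 0],
  [0, -0.035, 0.015, 0],
  [0, -0.035, 0.021, 0],
  [0, -0.035, 0.023, 0],
])

```text
time: 23.85
ee_pos: [0.5977, -0.2032, 0.0068]
tcp_rot: [-180.0, 0.0, -90.1]
wrist_force: [-4.7, 3.3, 16.1]
opening: 0.0221
grasp_force: 82.9
```

>>> arm_command([
  [0, 0, 0, 0],
  [0, 0, 0, 0],
  [0, 0, 0, 0],
  [0, 0, -0.01, 0],
  [0, 0, -0.03, 0],
], hand=0.06)

```text
time: 24.35
ee_pos: [0.5968, -0.203, 0.0356]
tcp_rot: [179.8, 0.1, -90.1]
wrist_force: [0.1, -0.5, 0.3]
opening: 0.0603
grasp_force: 0.0
```

>>> arm_command([
  [0, 0, -0.05, 0],
  [0, 0, -0.1, 0],
  [0, 0, -0.15, 0],
  [-0.05, 0.02, -0.2, 0],
  [-0.09, 0.04, -0.22, 0],
])

```text
time: 24.85
ee_pos: [0.566, -0.1303, 0.2486]
tcp_rot: [-179.8, -0.0, -90.2]
wrist_force: [1.2, 0.8, 0.6]
opening: 0.06
grasp_force: 0.0
```

>>> arm_command([
  [-0.045, 0.02, 0, 0],
  [-0.09, 0.04, 0, 0],
  [-0.1, 0.05, 0, 0],
  [-0.1, 0.05, 0, 0],
  [-0.1, 0.05, 0, 0],
])

```text
time: 25.35
ee_pos: [0.5164, -0.0305, 0.246]
tcp_rot: [-179.9, -0.0, -90.1]
wrist_force: [1.2, -0.3, -0.4]
opening: 0.0595
grasp_force: 0.0
```

Run:
```python
from h import *
for n in ("top","wrist"):
    im,K,T,c=cam(n); cv2.imwrite(f"pics/{n}7.png",im)
    for t,z in [("hook_tip",.013),("hook_bend",.013),("rod",0),("eye",.034),("caddy",0),("template",.012)]:
        for x in bot.mark_of(n,t)[:2]: print(n,t,round(x["confidence"],2),np.round(x["location"]),at_z(K,T,x["location"],z))
go(.5,.06,.1,-90)
```

```text
top hook_tip 0.7 [221. 191.] [ 0.5677 -0.021   0.013 ]
top hook_bend 0.59 [221. 180.] [ 0.5988 -0.0199  0.013 ]
top rod 0.57 [290. 183.] [ 0.5979 -0.2109  0.    ]
top eye 0.44 [223. 216.] [ 0.494  -0.0303  0.034 ]
wrist hook_tip 0.96 [238. 177.] [ 0.5587 -0.0262  0.013 ]
wrist hook_bend 0.87 [205. 182.] [ 0.5964 -0.0206  0.013 ]
wrist hook_bend 0.25 [292. 184.] [ 0.4975 -0.0176  0.013 ]
wrist eye 0.96 [293. 183.] [ 0.4971 -0.0243  0.034 ]
wrist caddy 0.77 [291. 241.] [0.497  0.0584 0.    ]
wrist template 0.85 [289. 244.] [0.5    0.0566 0.012 ]
move [-0.09    0.0163  0.1454] turn -0.002 | at [ 0.5161 -0.0301  0.2454] [-179.9984   -0.0006  -90.091 ] q [ -3.333    0.7703   7.2793  96.5073  -0.0005 -93.242 ] t 26.05
```

View pics/wrist7.png

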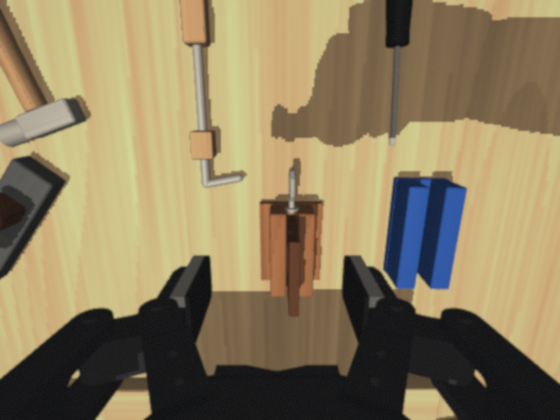

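The template's top edge runs from (294,212) to (294,316). The rod lies unhooked at left, and the ring is at (293,183).

Run:
```python
from h import *
im,K,T,c=cam("wrist")
for p in [(294,213),(294,315)]: print(at_z(K,T,p,.102))
print("caddy feet",[at_z(K,T,p,0.052) for p in [(271,296),(313,296),(262,202),(322,202)]])
go(.4985,.055,.12,-90)
im,K,T,c=cam("top")
print("stand:",[at_z(K,T,p,.05) for p in [(326,206),(366,213),(360,239),(319,231)]])
g=cv2.resize(im[190:255,300:385],None,fx=8,fy=8,interpolation=cv2.INTER_CUBIC);cv2.imwrite("pics/st.png",g)
```

```text
[ 0.499  -0.0109  0.102 ]
[0.4977 0.0953 0.102 ]
caddy feet [array([0.5214, 0.1047, 0.052 ]), array([0.4733, 0.1048, 0.052 ]), array([ 0.53  , -0.0071,  0.052 ]), array([ 0.4671, -0.0069,  0.052 ])]
move [-0.085   0.0178  0.1255] turn -0.002 | at [ 0.5161 -0.03    0.2455] [-179.998     0.0008  -90.0902] q [ -3.3309   0.7671   7.2776  96.5085   0.0009 -93.2407] t 26.1
stand: [array([ 0.5246, -0.3073,  0.05  ]), array([ 0.5078, -0.4146,  0.05  ]), array([ 0.4372, -0.3975,  0.05  ]), array([ 0.4563, -0.2885,  0.05  ])]
```

View pics/st.png

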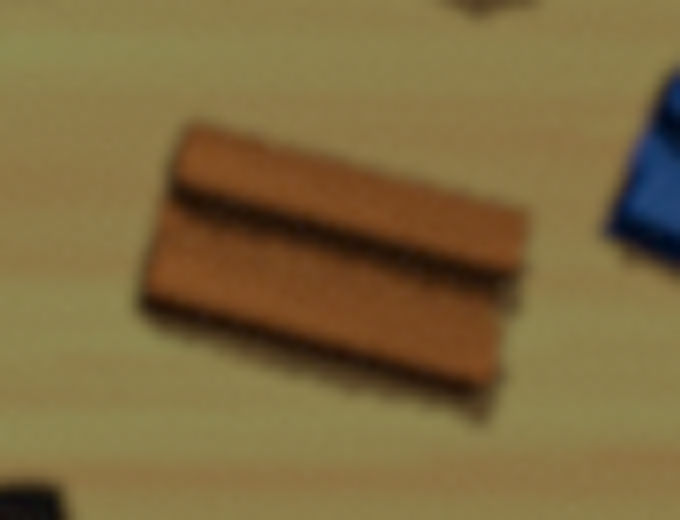

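The stand's top corners in the crop are at (200,125), (525,210), (490,380) and (145,295), with the groove running along its length.

>>> arm_command([
  [-0.03, 0.009, 0, 0],
  [-0.06, 0.0178, 0.02, 0],
  [-0.085, 0.0178, 0.04, 0],
  [-0.085, 0.0178, 0.08, 0],
  [-0.085, 0.0178, 0.12, 0],
])

```text
time: 26.65
ee_pos: [0.4987, 0.0559, 0.1248]
tcp_rot: [-179.9, 0.0, -90.0]
wrist_force: [0.8, 0.2, -0.4]
opening: 0.0601
grasp_force: 0.0
```

>>> arm_command([
  [0, 0, 0.02, 0],
  [0, 0, 0.04, 0],
  [0, 0, 0.053, 0],
  [0, 0, 0.0585, 0],
  [0, 0, 0.0585, 0],
])

```text
time: 27.15
ee_pos: [0.4984, 0.055, 0.0668]
tcp_rot: [180.0, -0.0, -90.1]
wrist_force: [-0.3, 0.3, 0.4]
opening: 0.0602
grasp_force: 0.0
```

>>> arm_command([
  [0, 0, 0, 0],
  [0, 0, 0, 0],
  [0, 0, 0, 0],
  [0, 0, 0, 0],
  [0, 0, 0, 0],
], hand=0, grip_force=50)

```text
time: 27.65
ee_pos: [0.499, 0.055, 0.0677]
tcp_rot: [-179.9, 0.0, -90.1]
wrist_force: [0.6, 0.9, 4.0]
opening: 0.0091
grasp_force: 49.2
```

Run:
```python
from h import *
print(bot.get_obs()["wrist_force"],bot.get_obs()["opening"])
im,K,T,c=cam("top")
P=np.array([at_z(K,T,(u/8+300,v/8+190),.05) for u,v in [(200,125),(525,210),(490,380),(145,295)]]);print(P,P.mean(0))
d=P[1]+P[2]-P[0]-P[3];print("yaw",np.degrees(np.arctan2(d[1],d[0])),np.linalg.norm(d)/2)
go(.5,.05,.2,-90)
```

```text
[0.6161 0.9326 3.9765] 0.009111613866059043
[[ 0.5256 -0.3046  0.05  ]
 [ 0.4989 -0.4134  0.05  ]
 [ 0.4413 -0.4009  0.05  ]
 [ 0.4674 -0.2862  0.05  ]] [ 0.4833 -0.3513  0.05  ]
yaw -103.29186667094005 0.11483653268683829
move [ 0.005  -0.0012 -0.1324] turn -0.002 | at [0.499  0.055  0.0676] [-179.9208    0.004   -90.0901] q [  6.295   -1.6356 -14.8009  76.7555  -0.0049 -83.6148] t 27.7
```

>>> arm_command([
  [0, 0, -0.01, 0],
  [0, 0, -0.03, 0],
  [0, 0, -0.06, 0],
  [0, 0, -0.1, 0],
  [0, 0, -0.14, 0],
])

```text
time: 28.2
ee_pos: [0.4977, 0.0549, 0.2085]
tcp_rot: [179.9, -0.0, -90.1]
wrist_force: [1.3, -0.4, -0.3]
opening: 0.0096
grasp_force: 49.0
```

>>> arm_command([
  [0.02, 0, -0.03, 0.05],
  [0.06, 0.003, -0.03, 0.1],
  [0.1, 0.005, -0.03, 0.15],
  [0.14, 0.005, -0.03, 0.2],
  [0.18, 0.005, -0.03, 0.23],
])

```text
time: 28.7
ee_pos: [0.4926, -0.1264, 0.2374]
tcp_rot: [180.0, 0.0, -103.4]
wrist_force: [1.0, 0.4, -0.5]
opening: 0.0093
grasp_force: 49.0
```

>>> arm_command([
  [0.03, -0.01, 0, 0],
  [0.06, -0.012, 0, 0],
  [0.09, -0.014, 0, 0],
  [0.09, -0.014, 0, 0],
  [0.09, -0.014, 0, 0],
])

```text
time: 29.2
ee_pos: [0.4858, -0.2162, 0.237]
tcp_rot: [180.0, 0.0, -103.4]
wrist_force: [0.4, -0.6, -0.3]
opening: 0.009
grasp_force: 49.0
```

Run:
```python
from h import *
im,K,T,c=cam("wrist"); cv2.imwrite("pics/w8.png",cv2.resize(im,None,fx=1.42,fy=1.42,interpolation=cv2.INTER_CUBIC))
for t in ["stand","template"]:
    for x in bot.mark_of("wrist",t)[:3]: print(t,round(x["confidence"],2),np.round(x["location"]),at_z(K,T,x["location"],0))
np.savez("w8.npz",K=K,T=T)
o=bot.get_obs();print(o["wrist_force"],o["opening"])
go(.4833,-.3513,.2,-103.3)
```

```text
stand 0.86 [418. 329.] [0.3498 0.034  0.    ]
stand 0.83 [246.  50.] [ 0.4848 -0.3488  0.    ]
template 0.93 [274. 230.] [ 0.5035 -0.1474  0.    ]
[-0.4249  0.277  -0.795 ] 0.009653458331258778
move [ 0.1333 -0.0283  0.0371] turn 0.001 | at [ 0.4862 -0.2151  0.2371] [ 179.9957    0.01   -103.2191] q [ -23.8644    2.5836    8.2061   95.6285    0.009  -100.6453] t 29.35
```

View pics/w8.png

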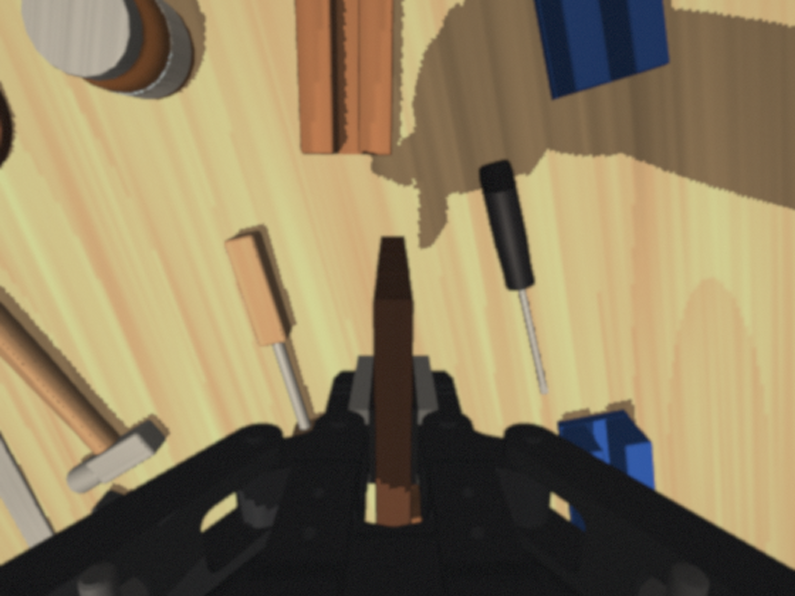

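The stand fills columns 297-392 down to row 152, with its groove near parallel to the held template (dark bar at column 393). I'll get the groove edges numerically.

Run:
```python
from h import *
im=cv2.imread("pics/w8.png"); s=1.42
z=np.load("w8.npz");K,T=z["K"],z["T"]
o=cv2.resize(im,(560,420),interpolation=cv2.INTER_AREA)
for r in (10,55,95):
    p=o[r-4:r+5,200:290].mean((0)); print(r,[int(v) for v in p[:,2]])
    print("   blue",[int(v) for v in p[:,0]])
```

```text
10 [205, 206, 205, 206, 205, 205, 200, 184, 164, 156, 159, 161, 164, 166, 168, 170, 171, 171, 171, 171, 169, 168, 166, 165, 164, 164, 167, 172, 175, 176, 167, 143, 105, 71, 54, 52, 60, 72, 82, 87, 90, 100, 119, 145, 161, 167, 169, 169, 168, 168, 167, 158, 146, 145, 155, 161, 164, 165, 167, 169, 170, 170, 171, 170, 170, 168, 167, 165, 164, 164, 166, 169, 173, 176, 171, 154, 132, 120, 123, 127, 128, 129, 137, 156, 181, 198, 205, 207, 207, 207]
   blue [127, 127, 127, 127, 127, 127, 124, 110, 87, 72, 68, 69, 70, 71, 72, 73, 73, 73, 73, 73, 73, 72, 71, 71, 71, 71, 72, 73, 75, 75, 72, 62, 47, 34, 27, 27, 29, 34, 38, 40, 42, 45, 53, 62, 69, 72, 73, 73, 72, 72, 71, 68, 63, 63, 67, 70, 70, 71, 72, 73, 73, 74, 74, 73, 73, 72, 72, 71, 71, 70, 71, 72, 74, 75, 73, 67, 62, 65, 72, 76, 76, 77, 83, 98, 117, 130, 136, 138, 138, 138]
55 [207, 207, 207, 207, 207, 207, 207, 205, 194, 173, 157, 157, 161, 164, 165, 167, 169, 171, 172, 172, 173, 173, 174, 175, 176, 179, 180, 180, 180, 179, 177, 166, 140, 102, 68, 54, 54, 63, 77, 85, 88, 92, 106, 133, 157, 168, 172, 173, 172, 172, 169, 159, 146, 145, 156, 
[... 694 characters left out ...]
 185, 185, 183, 182, 181, 178, 167, 141, 100, 67, 54, 55, 66, 80, 87, 89, 95, 115, 143, 165, 175, 177, 178, 177, 174, 166, 154, 153, 160, 164, 165, 165, 166, 168, 174, 180, 184, 187, 187, 187, 187, 185, 184, 183, 182, 181, 180, 173, 155, 135, 127, 129, 130, 133, 140, 156, 176, 186, 187, 184, 179, 172, 162, 153]
   blue [129, 128, 128, 129, 130, 131, 131, 129, 128, 126, 117, 96, 76, 70, 70, 70, 71, 72, 73, 76, 78, 79, 80, 79, 80, 79, 79, 79, 78, 78, 77, 76, 72, 61, 45, 32, 27, 27, 31, 37, 40, 41, 43, 51, 62, 71, 75, 76, 76, 76, 74, 71, 66, 66, 68, 70, 70, 70, 71, 72, 74, 76, 78, 79, 79, 79, 79, 79, 78, 78, 77, 77, 77, 74, 68, 65, 70, 75, 77, 80, 85, 100, 116, 124, 124, 121, 115, 109, 101, 94]
```

Run:
```python
from h import *
z=np.load("w8.npz");K,T=z["K"],z["T"]
c=[at_z(K,T,p,.05) for p in [(241.8,10),(242.4,55),(242.9,95)]]
d=c[0]-c[2];d/=np.linalg.norm(d);print("yaw",np.degrees(np.arctan2(d[1],d[0])))
e=at_z(K,T,(243,107),.05);print(c,"near end",e,"centre",e+.06*d)
print("width",np.linalg.norm(at_z(K,T,(209.1,55),.05)-at_z(K,T,(275.2,55),.05)))
yaw=np.degrees(np.arctan2(d[1],d[0])); m=e+.06*d
go(m[0],m[1],.15,yaw)
```

```text
yaw -104.28116102034697
[array([ 0.4781, -0.3728,  0.05  ]), array([ 0.487 , -0.3377,  0.05  ]), array([ 0.4955, -0.3043,  0.05  ])] near end [ 0.4982 -0.2938  0.05  ] centre [ 0.4834 -0.352   0.05  ]
width 0.06001718133673236
move [ 0.134  -0.0286  0.0871] turn 0.019 | at [ 0.4862 -0.2151  0.2371] [ 179.9957    0.01   -103.2191] q [ -23.8644    2.5836    8.2061   95.6285    0.009  -100.6453] t 29.35
```

>>> arm_command([
  [0.03, -0.006, 0, 0.01],
  [0.06, -0.012, 0, 0.019],
  [0.09, -0.02, 0, 0.019],
  [0.12, -0.026, 0, 0.019],
  [0.1337, -0.0285, 0.02, 0.019],
])

```text
time: 29.85
ee_pos: [0.4841, -0.3542, 0.2189]
tcp_rot: [-179.8, -0.1, -104.4]
wrist_force: [0.7, 0.5, -0.4]
opening: 0.0093
grasp_force: 49.1
```

>>> arm_command([
  [0, 0, 0.02, 0],
  [0, 0, 0.04, 0],
  [0, 0, 0.06, 0],
  [0, 0, 0.07, 0],
  [0, 0, 0.07, 0],
])

```text
time: 30.35
ee_pos: [0.483, -0.3514, 0.1457]
tcp_rot: [179.9, 0.1, -104.3]
wrist_force: [-0.5, -1.3, -0.9]
opening: 0.0093
grasp_force: 49.0
```

Run:
```python
from h import *
go(.4834,-.3517,.067,-104.3)
```

```text
move [ 0.0002 -0.0006  0.0787] turn 0.0 | at [ 0.483  -0.3514  0.1457] [ 179.8752    0.0509 -104.2934] q [ -36.0399   10.7378    7.0037   86.4006    0.001  -111.7466] t 30.35
```

Aligned. I'll lower in two steps and watch the force.

>>> arm_command([
  [0, -0.0005, 0.015, 0],
  [0, -0.0005, 0.03, 0],
  [0, -0.0005, 0.042, 0],
  [0, -0.0005, 0.052, 0],
  [0, -0.0005, 0.058, 0],
])

```text
time: 30.85
ee_pos: [0.4833, -0.3524, 0.0876]
tcp_rot: [179.9, 0.0, -104.4]
wrist_force: [0.5, -0.1, 0.5]
opening: 0.0091
grasp_force: 49.0
```

>>> arm_command([
  [0, 0, 0.006, 0],
  [0, 0, 0.012, 0],
  [0, 0, 0.017, 0],
  [0, 0, 0.021, 0],
  [0, 0, 0.021, 0],
])

```text
time: 31.35
ee_pos: [0.4835, -0.3525, 0.0674]
tcp_rot: [180.0, 0.0, -104.4]
wrist_force: [0.8, 0.4, 0.6]
opening: 0.009
grasp_force: 49.0
```

>>> arm_command([
  [0, 0, 0.001, 0],
  [0, 0, 0.002, 0],
  [0, 0, 0.0025, 0],
  [0, 0, 0.0025, 0],
  [0, 0, 0.0025, 0],
])

```text
time: 31.85
ee_pos: [0.4838, -0.3527, 0.0657]
tcp_rot: [-180.0, -0.0, -104.4]
wrist_force: [-0.1, 0.2, 1.5]
opening: 0.0095
grasp_force: 49.1
```

>>> arm_command([
  [0, 0, 0, 0],
  [0, 0, 0, 0],
  [0, 0, 0, 0],
  [0, 0, 0, 0],
  [0, 0, 0, 0],
], hand=0.04)

```text
time: 32.35
ee_pos: [0.4836, -0.3526, 0.0654]
tcp_rot: [180.0, 0.0, -104.4]
wrist_force: [1.6, -0.2, 0.4]
opening: 0.0398
grasp_force: 0.0
```

>>> arm_command([
  [0, 0, -0.02, 0],
  [0, 0, -0.05, 0],
  [0, 0, -0.09, 0],
  [0, 0, -0.13, 0],
  [0, 0, -0.17, 0],
])

```text
time: 32.85
ee_pos: [0.4835, -0.3525, 0.2371]
tcp_rot: [-180.0, -0.0, -104.4]
wrist_force: [0.4, -0.4, 0.8]
opening: 0.0398
grasp_force: 0.0
```

>>> arm_command([
  [-0.04, 0.03, 0, 0],
  [-0.08, 0.06, 0, 0],
  [-0.12, 0.09, 0, 0],
  [-0.15, 0.12, 0, 0],
  [-0.15, 0.12, 0, 0],
])

```text
time: 33.35
ee_pos: [0.4027, -0.1745, 0.2366]
tcp_rot: [-179.9, 0.0, -104.2]
wrist_force: [0.9, -0.4, 0.3]
opening: 0.0401
grasp_force: 0.0
```

Run:
```python
from h import *
im,K,T,c=cam("scene"); a=im[120:330,180:400]
im,K,T,c=cam("top"); b=im[110:320,130:390]
for t,z in [("template",.01),("stand",0),("jar",0),("driver",0)]:
    for x in bot.mark_of("top",t)[:3]: print(t,round(x["confidence"],2),np.round(x["location"]),at_z(K,T,x["location"],z))
g=np.hstack([a,b]);cv2.imwrite("pics/fin.png",cv2.resize(g,(800,350),interpolation=cv2.INTER_CUBIC))
```

```text
template 0.57 [343. 226.] [ 0.4764 -0.3579  0.01  ]
stand 0.83 [400. 222.] [ 0.4946 -0.5193  0.    ]
stand 0.75 [337. 228.] [ 0.474  -0.3436 -0.    ]
stand 0.74 [220. 179.] [ 0.6054 -0.0164  0.    ]
jar 0.71 [354. 175.] [ 0.6247 -0.3915  0.    ]
```

View pics/fin.png

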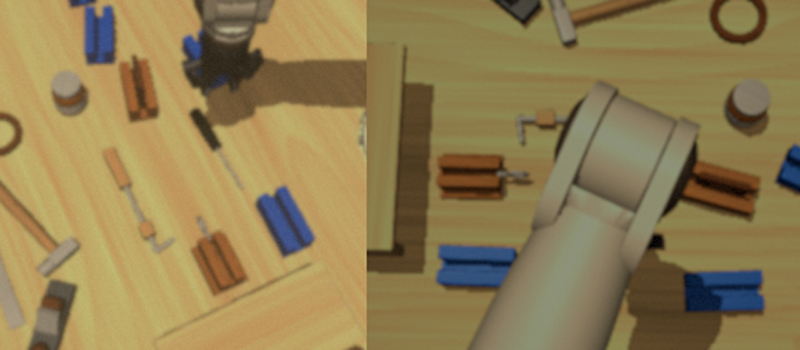

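The left (scene) view shows everything in place. The template stands in the brown stand at (138,75), and the rod lies unhooked at (130,200). The empty caddy is clear of the shelf at (218,260), and the jar and driver have not moved.

```bash
python3 -c "
from workcell import bot
print(bot.job_done())"
```

```text
the job is handed in; nothing more can be done
None
```

The job is handed in: the caddy is out clear of the shelf, the rod lies unhooked on the bench, the template stands fully down in the brown stand's groove, and the jar and screwdriver look undisturbed; it took about 33 s.

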